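Pump up the glaze sprayer

TASK

Pump up the glaze sprayer: with the fingertips press its big plunger cap on top all the way down and let it spring all the way back up, again and again, until the small indicator pin beside it stands fully out, then leave the plunger up. Only press: do not lift, drag or tip the sprayer, do not touch the indicator pin, and leave the cup, glass and pot around it alone.

Things in the scene. Friction and masses are not known exactly. Their poses are not given: they have to be found in the camera images.
- sprayer: loose glaze sprayer, 2.2 kg: upright aluminium tank, 143 mm across and 125 mm high to its flat shoulder, with the pump in the middle of the shoulder, the indicator pin on the shoulder 45 mm off the axis on the tank's +y side, and a short black plugged outlet low on the -y side. Origin: centre of the underside, on the table; z up along the pump's axis
- plunger_top (a point): centre of the flat top (44 mm across) of the round black plunger cap (52 mm across, 18 mm high), on the sprayer's axis, 235 mm above the table when up and 200 mm when fully pressed; it moves with the cap
- plunger (a joint): how far the plunger is pressed, m: 0 = up, 0.035 = fully down (hard stop). A spring pushes it back up within 0.5 s; pressing takes 4 to 7 N over the first 20 mm, then 11 to 16 N. The pin is lifted on the way back up after a press to 0.031 or more, and stays there; the next press does the same again. Shorter presses may lift it little or not at all
- pin_tip (a point): centre of the top of the indicator pin, an upright round steel pin 14 mm across, beside the pump; its top is 131 mm above the table when in (3 mm above its collar) and about 173 mm when fully out. A dark groove near its foot comes out of the collar last
- pin (a joint): how far the indicator pin has come out, m: 0 = in, about 0.042 = fully out, as far as pumping takes it; further strokes then change next to nothing. It starts between 0 and 0.010; each full stroke lifts it one tooth, 8 mm as a rule (the first, or a hasty one, up to 16), so 3 to 5 strokes are needed. Above 0.038 counts as fully out; the step before it is 0.034
- cup: loose terracotta cup, 65 mm across, 50 mm high, origin at the centre of its underside; to be left alone
- glass: loose clear tea glass, 68 mm across, 91 mm high, origin at the centre of its underside; to be left alone
- pot: loose pigment pot with a screw cap, 49 mm across, 62 mm high, origin at the centre of its underside; to be left alone

How it is judged:
By the outcome, as a careful person would: the job done as asked, in the order asked, and still so for the second after the job is handed in, with the robot touching nothing.
It also fails if it takes over 45 s, if anything falls off the work surface, if the arm or the gripper's body presses on something with over 40 N, if the wrist force passes 120 N, or if a joint passes its speed limit or range.

ROBOT

A 6-joint arm with a two-finger parallel gripper is mounted at the origin on a cart in front of the work surface, level with it; the furniture and walls round the work are solid. World frame = base frame: x ahead of the robot, y to its left, z up, the work surface at z = 0. Lengths are in m, angles in rad, forces in N, time in s.
With the tool pointing down it reaches from about 0.2 to 0.875 m from the base axis. Payload 3.4 kg.
Tool frame: the origin (TCP) lies between the finger pads; the fingertips stand 25 mm ahead of it and the grasp point (between the pads) lies 6 mm ahead of it (r.nose_length is the z of the fingertips in the tool frame, in m); z points along the fingers, x is the direction in which the jaws open and shut, and the axes are right-handed (so a half turn about z gives the same grasp; the last joint's range is limited). The gripper opens to 94 mm and grips with 3 to 60 N. Pads are 16 mm wide; open, the fingers measure 119 mm over their backs; the gripper's body (75 mm by 177 mm) begins 78 mm behind the grasp point.
Start: joints at [1.144, 0.276, 1.505, -0, 1.361, -0.121], TCP at [0.173, 0.548, 0.23] pointing down, gripper open.
Joint ranges: [-2.89, 2.89], [-0.75, 2.08], [0.22, 2.7], [-1.18, 4.32], [0.11, 2.71], [-2.7, 2.7]. Speed limits (rad/s): [2.57, 2.57, 3.14, 3.14, 3.14, 3.14].

INTERFACE

Orientations are given as a unit quaternion [w, x, y, z].
In Python, from plant import r, gripper_to, inverse_kinematics, vision, models, telemetry gives the robot as it stands. Calls block until the motion is done:
- r.move_to(position, orientation): joint-space move of the TCP to a pose.
- r.move_l(position, rot=None, vel=0.15, guard=None): straight line of the TCP; rot=None keeps the orientation; vel is the mean speed in m/s. With guard (N) it stops when the force on the tool has changed by that much, and returns True; else False.
- r.movej(angles): joint-space move.
- gripper_to(opening, f_grip=None): finger opening in m; f_grip is the grip in N (None keeps the last); returns when the fingers have stopped.
- r.hold(seconds).
- inverse_kinematics(position, orientation): joint angles nearest the present ones, or None.
- vision.snapshot(name): name is "scene" or "side" or "wrist"; returns the picture (480x640x3 uint8, red, green, blue); there is no depth.
- vision.get_calibration(name): a dict with "fx", "fy", "cx", "cy" (pixels), "position" and "orientation" of the camera in the world. Camera axes: x right, y down, z forward; pixel columns grow to the right and rows downward; lengths in m; the calibration is good to about 2 mm. The wrist camera is an equidistant fisheye: a pixel r from the principal point sees the ray r / f radians off the axis. A picture is of the moment at which its call begins: read the wrist's pose just before it. get_calibration takes no time and is no camera call; for the wrist camera it gives the pose at the moment of the call.
A pose or a line that the arm cannot do raises r.PlanningError and nothing moves.
- r.sign_off(): hands the job in, once; it reports no verdict.
Trained networks look in the newest picture that a camera, given by its name, has taken for a name from the list of things; names that differ only in an ending like _2 or _b are one class to them, and where a whole thing is asked for, a point or a joint stands for the part that bears it (a point fixed in the world has none). Each returns a list of dicts, best first, with "score" (0 to 1); they miss things now and then, are a little off and sometimes report something else, mostly with a low value. They report only what shows in the picture. A call takes as long as a camera call.
- models.boxes_of(thing, camera): "at" ([x, y, z] in m, in world coordinates, good to about 4 mm: the middle of the surface that is visible of it).
- models.regions_of(thing, camera): "pixels" (480x640 bool, what is visible of it).
- models.mark_of(thing, camera): "at" ([x, y, z] in m, in world coordinates, good to about 4 mm: a listed point, or the origin of a listed thing).
Readings, each from a call of its own:
- telemetry.current_t(): time.
- telemetry.current_joints(): joint angles.
- telemetry.current_dq(): joint speeds.
- telemetry.current_joint_efforts(): joint torques, N m.
- telemetry.current_ee_pos(): TCP position.
- telemetry.current_tool_rot(): TCP orientation.
- telemetry.current_wrist_force(): force on the tool from outside, world axes, zero at the start.
- telemetry.current_torque(): the same for the moment, N m.
- telemetry.current_opening(): finger opening in m.
Only numpy, scipy, OpenCV 4.12 (cv2) and the standard library are available. Lean on these libraries where they do the work, as an engineer would, in place of code of your own. Each camera call takes 0.05 s, during which the arm holds its last target. There are 200 camera calls.

## Working session

There is one attempt and no reset: what is moved stays moved. The work goes in short steps, each a Python script; the robot and the scene stay as the last script left them, time stands still between calls to the robot, and variables do not carry over. Pictures are saved under pics/ and viewed, about 8 in all and at most 12, crops included, and the job is handed in when it is done.

```bash
mkdir -p pics; python3 - <<'E'
from plant import r, vision, models, telemetry
import cv2, numpy as np
ims=[]
for c in ["scene","side"]:
    im=vision.snapshot(c); ims.append(im)
    for t in ["plunger_top","pin_tip","sprayer","cup","glass","pot"]:
        print(c,t,[(np.round(d["at"],3).tolist(),round(d["score"],2)) for d in models.mark_of(t,c)[:2]])
    cv2.imwrite(f"pics/{c}0.png",im[:,:,::-1])
print(telemetry.current_t(), r.nose_length, telemetry.current_tool_rot(), telemetry.current_wrist_force(), telemetry.current_opening())
for c in ["scene","side"]: print(vision.get_calibration(c))
E
```

```text
scene plunger_top [([0.585, 0.161, 0.234], 0.75)]
scene pin_tip [([0.56, 0.201, 0.131], 0.54)]
scene sprayer [([0.589, 0.162, 0.003], 0.71)]
scene cup []
scene glass [([0.588, 0.316, 0.001], 0.9)]
scene pot [([0.585, 0.162, -0.0], 0.72)]
side plunger_top [([0.586, 0.161, 0.236], 0.62)]
side pin_tip []
side sprayer [([0.584, 0.163, -0.002], 0.82)]
side cup [([0.724, 0.052, -0.003], 0.64)]
side glass []
side pot [([0.704, 0.228, -0.0], 0.64), ([0.726, 0.05, 0.0], 0.21)]
0.7 0.025 [-4.40376243e-05  8.06545625e-01  5.91171844e-01  5.28679382e-05] [-0.18398677 -1.58010825  0.20607406] 0.09384528388830525
{'fx': 529.9516676411744, 'fy': 529.9516676411744, 'cx': 328.8569138301688, 'cy': 241.8632261090911, 'position': array([-0.0981909 , -0.55314761,  0.65072316]), 'orientation': array([-0.47346721,  0.77334832, -0.35669951,  0.22478129])}
{'fx': 553.1380028281211, 'fy': 553.1380028281211, 'cx': 313.9400884060085, 'cy': 236.22752700446077, 'position': array([ 0.41679081, -0.92141181,  0.72340251]), 'orientation': array([-0.50282715,  0.85566504, -0.1047492 ,  0.0634807 ])}
```

View pics/scene0.png

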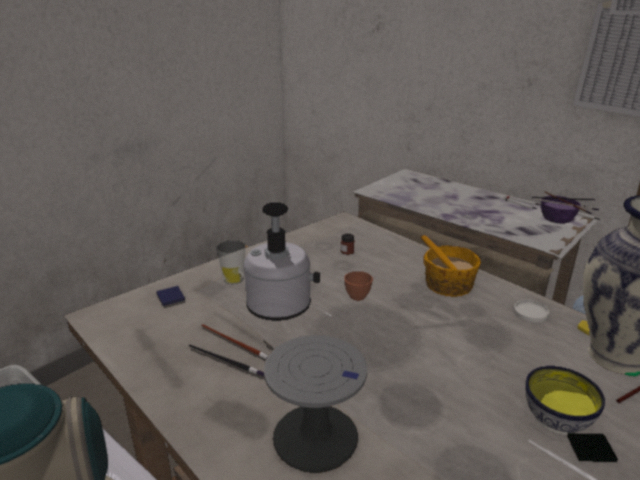

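View pics/side0.png

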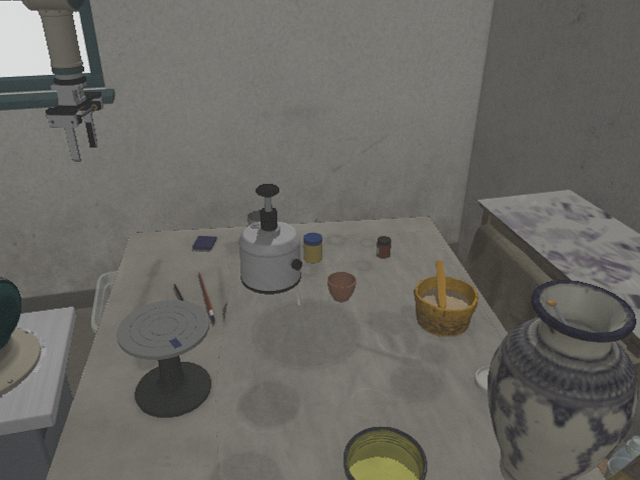

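The pictures show the sprayer in the clear: the cap is at scene (275,210) and side (267,190), and the pin collar is at about scene (257,253). The networks agree on the cap at (0.586, 0.161, 0.235). The pin is 47 mm off the axis, as it should be. Next I hover with the gripper shut and refine with the wrist camera.

```bash
python3 - <<'E'
from plant import r, vision, models, telemetry, gripper_to
import cv2, numpy as np
p=telemetry.current_ee_pos(); q=telemetry.current_tool_rot()
r.move_l([p[0],p[1],0.34],vel=0.2)
gripper_to(0.0)
r.move_to([0.586,0.161,0.34],q)
print(telemetry.current_t(),telemetry.current_ee_pos(),telemetry.current_opening(),telemetry.current_wrist_force(),telemetry.current_tool_rot())
out=[]
for c in ["wrist","scene","side"]:
    im=vision.snapshot(c)
    for t in ["plunger_top","pin_tip"]:
        print(c,t,[(np.round(d["at"],3).tolist(),round(d["score"],2)) for d in models.mark_of(t,c)[:2]])
    out.append(im)
a=cv2.resize(out[0],(400,300)); b=cv2.resize(out[1][170:330,180:380],(400,320)); 
cv2.imwrite("pics/hover.png",np.hstack([cv2.resize(out[0],(533,400)),cv2.resize(out[1][170:330,220:326],(265,400),interpolation=2)])[:,:,::-1])
print(telemetry.current_t())
E
```

```text
4.85 [0.58559737 0.16203905 0.34011171] 0.00037574844051808845 [-0.23611971  0.6441527   0.05606012] [-2.71831265e-04  8.06126970e-01  5.91742508e-01  1.97847690e-04]
wrist plunger_top [([0.586, 0.163, 0.234], 0.74)]
wrist pin_tip [([0.563, 0.197, 0.13], 0.68)]
scene plunger_top [([0.587, 0.162, 0.237], 0.67)]
scene pin_tip [([0.56, 0.201, 0.131], 0.35)]
side plunger_top []
side pin_tip []
5.3
```

View pics/hover.png

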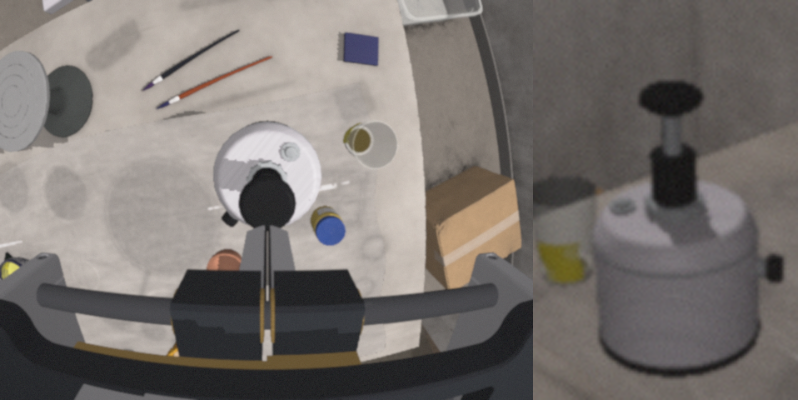

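The wrist view (left) shows the fingers over the cap at (267,195) and the pin at (289,152), which is well clear of them. I'll use (0.586, 0.162) and make the first stroke, logging force.

```bash
cat > h.py <<'E'
from plant import r, vision, models, telemetry
import cv2, numpy as np
X,Y=0.586,0.162; N=0.025
def stroke():
    r.move_l([X,Y,0.243+N],vel=0.2)
    g=r.move_l([X,Y,0.196+N],vel=0.06,guard=26)
    r.hold(0.15)
    print("guard",g,"tip z",round(telemetry.current_ee_pos()[2]-N,4),"F",np.round(telemetry.current_wrist_force(),1))
    r.move_l([X,Y,0.250+N],vel=0.06); r.hold(0.3)
def look(name):
    crops=[]
    for c in ["wrist","scene"]:
        im=vision.snapshot(c); crops.append(im)
        for t in ["plunger_top","pin_tip","sprayer"]:
            print(c,t,[(np.round(d["at"],3).tolist(),round(d["score"],2)) for d in models.mark_of(t,c)[:1]])
    w=cv2.resize(crops[0][90:330,200:440],(400,400),interpolation=2); s=cv2.resize(crops[1][180:330,210:360],(400,400),interpolation=2)
    cv2.imwrite(f"pics/{name}.png",np.hstack([w,s])[:,:,::-1]); print("t",telemetry.current_t())
E
python3 - <<'E'
from h import *
stroke(); look("s1")
E
```

```text
guard True tip z 0.2021 F [-3.4 -0.3 12.5]
wrist plunger_top [([0.588, 0.163, 0.235], 0.91)]
wrist pin_tip [([0.559, 0.198, 0.138], 0.53)]
wrist sprayer [([0.585, 0.164, 0.001], 0.94)]
scene plunger_top [([0.584, 0.158, 0.234], 0.84)]
scene pin_tip [([0.562, 0.202, 0.14], 0.39)]
scene sprayer [([0.586, 0.161, 0.004], 0.72)]
t 8.4083
```

View pics/s1.png

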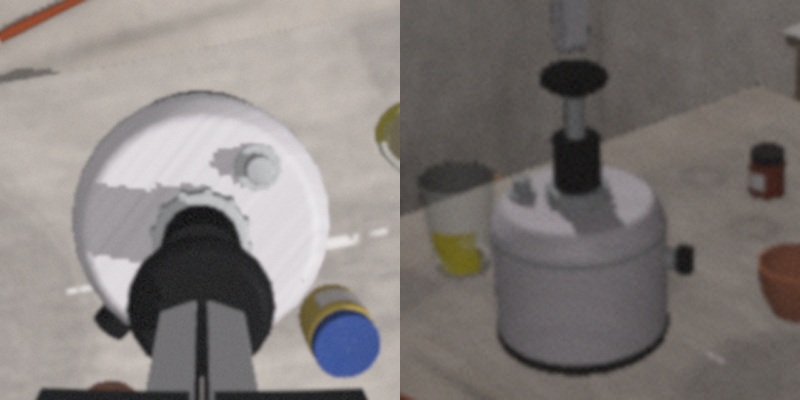

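The left crop shows the pin up at (260,165), and the models put its tip at 0.139, which is one tooth (8 mm). The sprayer hasn't moved. The guard stopped the press at 33 mm, so I'll go slower with a higher guard to reach the hard stop.

```bash
sed -i 's/0.196+N\],vel=0.06,guard=26/0.199+N],vel=0.045,guard=40/' h.py
python3 - <<'E'
from h import *
stroke(); look("s2"); stroke(); look("s3")
E
```

```text
guard False tip z 0.2013 F [-2.6 -0.5 12.2]
wrist plunger_top [([0.586, 0.162, 0.236], 0.9)]
wrist pin_tip [([0.561, 0.198, 0.146], 0.64)]
wrist sprayer [([0.586, 0.164, 0.002], 0.62)]
scene plunger_top [([0.585, 0.159, 0.236], 0.81)]
scene pin_tip [([0.562, 0.204, 0.152], 0.52)]
scene sprayer [([0.587, 0.163, 0.003], 0.77)]
t 11.6333
guard False tip z 0.2013 F [-1.6 -0.5 11.6]
wrist plunger_top [([0.587, 0.159, 0.234], 0.73)]
wrist pin_tip [([0.562, 0.198, 0.156], 0.79)]
wrist sprayer [([0.586, 0.164, -0.002], 0.62)]
scene plunger_top [([0.586, 0.16, 0.233], 0.84)]
scene pin_tip [([0.56, 0.203, 0.158], 0.46)]
scene sprayer [([0.588, 0.161, 0.003], 0.96)]
t 14.8583
```

View pics/s3.png

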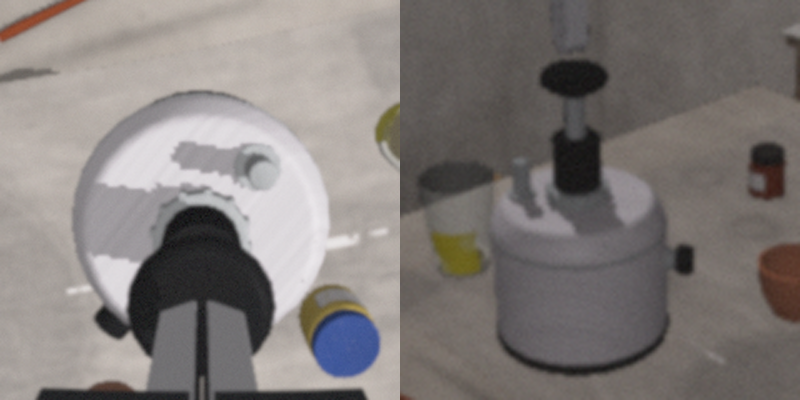

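The pin is now at about 0.157 (26 mm out) in both views, and the sprayer hasn't moved. The arm sags about 2 mm under load, so I'll aim a bit lower, with the guard still on, for two more strokes.

```bash
sed -i 's/0.199+N/0.195+N/' h.py
python3 - <<'E'
from h import *
stroke(); look("s4"); stroke(); look("s5")
E
```

```text
guard False tip z 0.2001 F [-6.1 -1.1 22.5]
wrist plunger_top [([0.587, 0.16, 0.235], 0.84)]
wrist pin_tip [([0.562, 0.198, 0.16], 0.77)]
wrist sprayer [([0.584, 0.16, -0.0], 0.65)]
scene plunger_top [([0.584, 0.16, 0.235], 0.94)]
scene pin_tip [([0.563, 0.203, 0.163], 0.59)]
scene sprayer [([0.589, 0.158, 0.001], 0.61)]
t 18.2417
guard False tip z 0.2001 F [-5.4 -0.9 22.9]
wrist plunger_top [([0.588, 0.16, 0.234], 0.57)]
wrist pin_tip [([0.561, 0.199, 0.168], 0.56)]
wrist sprayer [([0.584, 0.162, -0.001], 0.74)]
scene plunger_top [([0.587, 0.159, 0.234], 0.62)]
scene pin_tip [([0.562, 0.204, 0.172], 0.72)]
scene sprayer [([0.589, 0.163, 0.0], 0.78)]
t 21.625
```

View pics/s5.png

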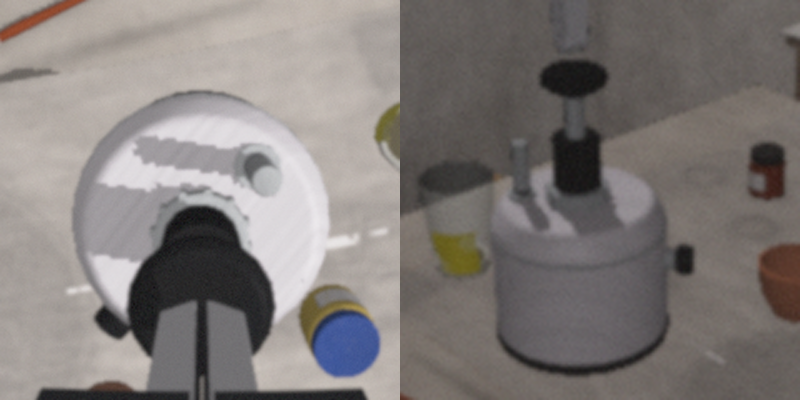

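The hard stop was reached (0.200). The pin reads 0.168 and 0.172, and the dark groove now shows at the collar in the wrist crop. One more stroke is harmless and settles it: the pin should not move.

```bash
python3 - <<'E'
from h import *
stroke(); look("s6")
r.move_l([X,Y,0.30+N],vel=0.15); r.hold(0.3)
f=[cv2.imread(f"pics/s{i}.png").astype(int) for i in (3,4,5,6)] if cv2.imread("pics/s4.png") is not None else []
for a,b in zip(f,f[1:]):
    print("diff wrist",abs(a-b)[130:200,130:290].mean().round(2),"scene",abs(a-b)[120:210,500:540].mean().round(2))
E
```

```text
guard False tip z 0.2001 F [-5.3 -0.9 23.3]
wrist plunger_top [([0.587, 0.16, 0.238], 0.76)]
wrist pin_tip [([0.558, 0.197, 0.171], 0.94)]
wrist sprayer [([0.588, 0.164, -0.002], 0.75)]
scene plunger_top [([0.582, 0.16, 0.236], 0.66)]
scene pin_tip [([0.562, 0.201, 0.171], 0.64)]
scene sprayer []
t 25.0083
diff wrist 4.85 scene 2.9
diff wrist 5.4 scene 3.51
diff wrist 1.19 scene 1.66
```

View pics/s6.png

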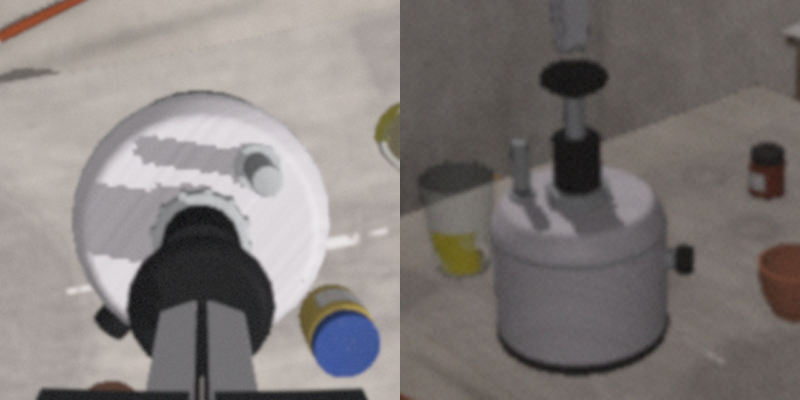

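The pin looks the same as before the last stroke: the crops differ only by noise, and both cameras read 0.171. So it is fully out, the cap is up, and nothing has moved. I'm handing in.

```bash
python3 -c "
from plant import r,telemetry
print(telemetry.current_wrist_force(),telemetry.current_t()); r.sign_off()"
```

```text
[-0.00445799 -0.54106221  0.50729123] 25.7917
the job is handed in; nothing more can be done
```

The sprayer is pumped up: the indicator pin is fully out and the plunger is back up. I handed the job in at 25.8 s.

- **Strokes:** I pressed the cap six times with the closed fingertips, letting it spring fully back each time. The first three stopped 1–2 mm short of the hard stop (33–34 mm), but each still lifted the pin about one tooth. The last three reached the stop at about 23 N.
- **Pin:** the sixth stroke changed nothing beyond image noise, and both cameras then put the pin tip at 0.171 m, against about 0.173 m when fully out. After stroke five they had disagreed slightly (0.168 and 0.172 m), which is why I added the sixth.
- **Final state:** the cap read 0.236–0.238 m, so it is up. The sprayer, cup, glass and pot looked unmoved in the crops. The scene camera's network missed the sprayer in the last picture, but the wrist camera had it within about 4 mm of its start. At hand-in the fingers were about 65 mm above the cap with no contact force.

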